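# Dial open a lockbox and show its shackle

## Task

Open the dial lock on the sample lockbox: turn the dial by its bar grip until it clicks into place with the gap in its rim over the shackle's lug, and leave it there. Then pull the shackle up out of the lock and hold it up, upright and still, at least 10 cm higher than it sat, and finish while still holding it. Leave the things on and around the box where they stand.

Things in the scene. Friction and masses are not known exactly. Their poses are not given: they have to be found in the camera images.
- lockbox: Grey steel lockbox, 200 (x) x 210 (y) x 66 mm, fixed; origin: centre of its underside, z up. Its front half (x -100 to 0) is the lock deck, 60 mm high, with the dial at (-50, +48) mm and the shackle at (-50, -32) mm; its rear half is a closed lid, 66 mm high. A steel hasp tongue, 20 mm wide, 6 mm proud of the deck (9 mm at its front end), runs from the lid under the shackle's bridge.
- dial (a joint): Turn of the dial, rad, growing anticlockwise seen from above; 0: the rim's gap is exactly over the shackle's lug. Starts at 0.3 to 1.4, not always in a notch; turn it clockwise by that much; no stop near 0. Clicks into a notch every 24 degrees (0 is one of them); about 0.06 N m to leave a notch; let go within 5 degrees of a notch, it settles in it. The shackle comes out freely only within about 0.1 rad of 0.
- dial_grip (a point): Centre of the dial's black upright bar grip, on the dial's vertical axis, 97 mm above the bench; turns with the dial. The bar is 46 mm long, 14 thick and 30 tall, lies along this point's x axis, which points to the gap in the rim, and has a thin steel pointer line on top towards the gap. z up. Below it is the dial's round skirt, see dial_gap.
- dial_gap (a point): Middle of the gap in the dial's rim, 38 mm from the dial's axis, 71 mm above the bench; turns with the dial. The skirt is black, 92 mm across, 6 mm thick, its top 74 mm above the bench; the straight-sided gap, 28 mm wide, is cut into it from the edge to 29 mm from the axis.
- shackle_bridge (a point): Centre of the bridge of the loose steel shackle (about 0.1 to 0.18 kg), at first 94 mm above the bench. The shackle is an upside-down U: the flat-sided bridge is 10 mm thick (x), 58 long (y), 12 tall; two round legs 10 mm thick, 48 apart along y, reach 54 mm below this point, 20 mm of that into 14 mm wells in the deck. 28 mm clear between deck and bridge. z is up along the legs.
- shackle_lug (a point): Middle of the flat steel lug at the foot of the shackle's +y leg (next to the dial), 63 mm above the bench at first. The lug is 10 mm wide (x), 5 mm thick, lies on the deck and reaches from the leg to 34 mm from the dial's axis, under the skirt, which holds it down until the gap stands over it.
- vial: Bystander: small capped sample vial, 26 mm thick, 56 mm tall, standing on the rear right of the box lid; origin at the centre of its underside.
- weight: Bystander: small brass check weight, 23 mm wide, 26 mm tall, standing on the rear left of the box lid; origin at the centre of its underside.
- mortar: Bystander: dark mortar bowl, 81 mm wide, 30 mm tall, on the bench to the right of the box; origin at the centre of its underside.
- beaker: Bystander: glass beaker, 74 mm wide, 90 mm tall, on the bench to the left of the box; origin at the centre of its underside.
- marker: Bystander: black marker pen, 135 mm long, 21 mm tall, lying on the bench near its front edge to the right; origin at the centre of its underside.
- tweezers: Bystander: steel tweezers, 123 mm long, 8 mm tall, lying on the bench to the right of the box; origin at the centre of its underside.

How it is judged:
By the outcome, as a careful person would: the job done as asked, in the order asked, and still so for the second after the job is handed in, while the arm keeps its last pose, push and grip.
It also fails if it takes over 42 s, if anything falls off the work surface, if the arm or the gripper's body presses on something with over 40 N, if the wrist force passes 120 N, or if a joint passes its speed limit or range.

## Robot

A 6-joint arm with a two-finger parallel gripper is mounted at the origin on a cart in front of the work surface, level with it; the furniture and walls round the work are solid. World frame = base frame: x ahead of the robot, y to its left, z up, the work surface at z = 0. Lengths are in m, angles in rad, forces in N, time in s.
With the tool pointing down it reaches from about 0.35 to 0.775 m from the base axis. Payload 5.5 kg.
Tool frame: the origin (TCP) lies at the very end of the fingers, on their centre line; the grasp point (between the pads) lies 19 mm behind it; z points along the fingers, y is the line along which they close (so a half turn about z gives the same grasp; the last joint's range is limited). The gripper opens to 85 mm and grips with 20 to 120 N. Pads are 22 mm wide; open, the fingers measure 114 mm over their backs; the gripper's body (76 mm by 85 mm) begins 54 mm behind the grasp point. The pads swing forward as they close: fully open they stand 13 mm farther back than shut.
Start: joints at [-1.484, 0.313, 0.046, 1.304, 0, 1.431], TCP at [0.129, -0.56, 0.194] pointing down, gripper open.
Joint ranges: [-2.76, 2.76], [-0.86, 1.69], [-1.03, 1.26], [-2.2, 2.34], [-1.47, 1.5], [-3.14, 3.14]. Speed limits (rad/s): [2.57, 2.57, 3.14, 3.14, 3.14, 3.14].

## Interface

Orientations are given as a unit quaternion [w, x, y, z].
In Python, from workcell import env, cams, ticket, spotter gives the robot as it stands.
- The arm moves only by the tool jog_arm, never from a script. Its argument "increments" is a list that holds one entry, the list of rows, each a list of 7 numbers: the shift along the tool's x, y, z in units of 0.25 m (1.0 is 0.25 m), then the turn, a rotation vector about the tool's x, y, z in units of 180 degrees (1.0 is 180 degrees), then the closure in counts, from 0 (fully open) to 255 (shut). A call has 1 to 20 rows; each row shifts and turns the commanded pose from where the row before left it, along the tool's axes as they then stand; what a row does not reach is not made up. A row lasts 1/10 s, in which the tool goes at most 50 mm and 8.59 degrees, less where a joint would pass 70% of its speed; a pose out of reach is approached as far as the arm can. A call with a number of a shift or a turn outside -1 to 1 is refused whole. A call with a gripper value outside its range is refused whole. The fingers move at their own pace and stop on an object; "force" is the grip in N (left out, the last holds). Time passes only in rows, so rows that do not move let the fingers close. It gives the time, the measured TCP pose, the force, the opening and the grip force at its end, in the units of the state.
- env.get_state(): the state, without advancing time (a new reading comes with each control period).
- cams.read_camera(name): name is "scene" or "top" or "wrist"; returns a dict with "pixels" (384x512x3 uint8, red, green, blue), "fx", "fy", "cx", "cy" (pixels), "xyz" and "attitude" of the camera in the world; the wrist camera has in their place "mount" (4x4, takes a point from camera to tool coordinates, whose origin is the TCP and whose axes are the flange's). Camera axes: x right, y down, z forward; pixel columns grow to the right and rows downward; lengths in m; the calibration is good to about 2 mm. A picture is of the moment at which its call begins: read the wrist's pose just before it. There is no depth.
- ticket.hand_in(): hands the job in; it is judged then, once.
Trained networks look in the newest picture that a camera, given by its name, has taken for a name from the list of things; names that differ only in an ending like _2 or _b are one class to them, and where a whole thing is asked for, a point or a joint stands for the part that bears it (a point fixed in the world has none). Each returns a list of dicts, best first, with "conf" (0 to 1); they miss things now and then, are a little off and sometimes report something else, mostly with a low value. They report only what shows in the picture. A call takes as long as a camera call.
- spotter.find_in(target, camera): "uv" ([column, row] in pixels, amid what is visible of it).
- spotter.cut_out(target, camera): "region" (384x512 bool, what is visible of it) and "uv" ([column, row] in pixels, amid what is visible of it).
- spotter.landmark_of(target, camera): "uv" ([column, row] in pixels: a listed point, or the origin of a listed thing).
The state is a dict: "clock": time; "joint_pos": joint angles; "qvel": joint speeds; "tau": joint torques, N m; "tcp_pos": TCP position; "orientation": TCP orientation; "wrist_force": force on the tool from outside, world axes, zero at the start; "ft_torque": the same for the moment, N m; "finger_gap": finger opening in m; "grip_force": force on a finger pad.
Only numpy, scipy, OpenCV 4.12 (cv2) and the standard library are available. Lean on these libraries where they do the work, as an engineer would, in place of code of your own. Each camera call takes 0.05 s, during which the arm holds its last target. There are 200 camera calls.

## Working session

There is one attempt and no reset: what is moved stays moved. The work goes in short steps, Python scripts to look and compute and a tool call to move; the robot and the scene stay as the last step left them, time stands still between calls to the robot, and variables do not carry over. Pictures are saved under pics/ and viewed, at most 10 in all, crops included, and the job is handed in when it is done.

Besides the shell and the picture viewer there is one more tool, called as a command line: name --argument value ..., lists and objects as JSON in quotes. jog_arm: Moves the arm, as the interface text tells. Shifts and turns lie within -1 to 1; 1 stands for 0.25 m of shift or 180 degrees of turn. Its arguments: {"type":"object","properties":{"increments":{"type":"array"},"force":{"type":"number"}},"required":["increments"]}

```bash
mkdir -p pics; cat > h.py <<'E'
import numpy as np,cv2
from scipy.spatial.transform import Rotation as R
from workcell import env,cams,ticket,spotter
def Rm(a):
    a=np.array(a,float)
    return a if a.shape==(3,3) else R.from_quat(a,scalar_first=True).as_matrix()
def cam(name):
    s=env.get_state(); c=cams.read_camera(name)
    if name=='wrist':
        T=np.eye(4);T[:3,:3]=Rm(s['orientation']);T[:3,3]=s['tcp_pos'];T=T@np.array(c['mount'])
        c['Rw'],c['p']=T[:3,:3],T[:3,3]
    else: c['Rw'],c['p']=Rm(c['attitude']),np.array(c['xyz'])
    return c
def toz(c,uv,z):
    d=c['Rw']@np.array([(uv[0]-c['cx'])/c['fx'],(uv[1]-c['cy'])/c['fy'],1]); return c['p']+d*(z-c['p'][2])/d[2]
def proj(c,P):
    q=c['Rw'].T@(np.array(P)-c['p']); return np.array([c['fx']*q[0]/q[2]+c['cx'],c['fy']*q[1]/q[2]+c['cy']])
def save(c,f): cv2.imwrite('pics/'+f,c['pixels'][:,:,::-1])
PTS={'dial_grip':.097,'dial_gap':.071,'shackle_bridge':.094,'shackle_lug':.063,'lockbox':0,'vial':.066,'weight':.066,'mortar':0,'beaker':0,'marker':0,'tweezers':0}
E
python3 - <<'E'
from h import *
s=env.get_state();print({k:np.round(v,3) for k,v in s.items()})
for n in ['top','scene']:
    c=cam(n);save(c,n+'0.png');print(n,np.round(c['p'],3),np.round(c['Rw'],2).tolist(),c['fx'])
    for t,z in PTS.items():
        r=spotter.landmark_of(t,n)
        for q in r[:2]:print(t,np.round(q['uv'],1),round(q['conf'],2),np.round(toz(c,q['uv'],z),4))
E
```

```text
{'clock': np.float64(0.0), 'joint_pos': array([-1.484,  0.314,  0.045,  1.304, -0.   ,  1.431]), 'qvel': array([0.002, 0.001, 0.001, 0.002, 0.002, 0.002]), 'tau': array([-1.0000e-03, -4.8063e+01,  2.9853e+01,  2.0000e-02, -0.0000e+00,
        0.0000e+00]), 'tcp_pos': array([ 0.129, -0.56 ,  0.193]), 'orientation': array([-0.001,  0.994,  0.113,  0.   ]), 'wrist_force': array([0.523, 0.943, 0.659]), 'ft_torque': array([ 0.002, -0.035, -0.002]), 'grip_force': np.float64(0.0), 'finger_gap': np.float64(0.086)}
top [ 0.443 -0.027  1.462] [[-0.01, -1.0, 0.06], [-1.0, 0.01, 0.01], [-0.01, -0.06, -1.0]] 379.56583044875396
dial_grip [251.7 191.8] 0.72 [ 0.5318 -0.0156  0.097 ]
dial_gap [260.6 181.9] 0.85 [ 0.5695 -0.0486  0.071 ]
shackle_bridge [275.3 195.5] 0.63 [ 0.5174 -0.1005  0.094 ]
shackle_lug [266.  190.4] 0.44 [ 0.5385 -0.0682  0.063 ]
lockbox [269.  181.6] 0.83 [ 0.5767 -0.0821  0.    ]
vial [290.1 161.9] 0.49 [ 0.6427 -0.1588  0.066 ]
weight [265.  157.9] 0.59 [ 0.6589 -0.0662  0.066 ]
mortar [338.9 186.1] 0.79 [ 0.5554 -0.3512  0.    ]
beaker [148.8 200. ] 0.82 [0.5119 0.3832 0.  
[... 164 characters left out ...]
ne [ 0.048 -0.864  0.715] [[0.86, -0.29, 0.42], [-0.51, -0.46, 0.73], [-0.02, -0.84, -0.55]] 372.96620266985974
dial_grip [252.7 189.6] 0.75 [ 0.5177 -0.0379  0.097 ]
dial_gap [263.7 195.1] 0.76 [ 0.5505 -0.0482  0.071 ]
shackle_bridge [266.  200.4] 0.57 [ 0.5237 -0.1044  0.094 ]
shackle_lug [260.2 201.6] 0.41 [ 0.529  -0.0626  0.063 ]
lockbox [279.  216.5] 0.9 [ 0.5831 -0.0869  0.    ]
vial [306.7 208.7] 0.49 [ 0.6239 -0.1701  0.066 ]
weight [294.5 189.2] 0.5 [ 0.6553 -0.0653  0.066 ]
mortar [324.4 271.6] 0.94 [ 0.5516 -0.3474  0.    ]
beaker [323.5 271.4] 0.68 [ 0.55   -0.3456  0.    ]
marker [255.9 282.8] 0.82 [ 0.3788 -0.2871  0.    ]
tweezers [365.7 268.1] 0.48 [ 0.6521 -0.3943  0.    ]
```

```bash
python3 - <<'E'
from h import *
c=cam('wrist');print(np.round(c['mount'],3).tolist(),c['fx'],c['cx'],c['cy'])
a=cv2.imread('pics/top0.png')[130:250,190:350];b=cv2.imread('pics/scene0.png')[130:250,200:360]
cv2.imwrite('pics/a.png',np.vstack([cv2.resize(a,(400,300),interpolation=2),cv2.resize(b,(400,300),interpolation=2)]))
E
```

```text
[[0.0, -0.962, -0.272, 0.068], [1.0, 0.0, -0.0, -0.0], [0.0, -0.272, 0.962, -0.178], [0.0, 0.0, 0.0, 1.0]] 296.7911409753382 259.2299404873067 192.6334579803196
```

View pics/a.png

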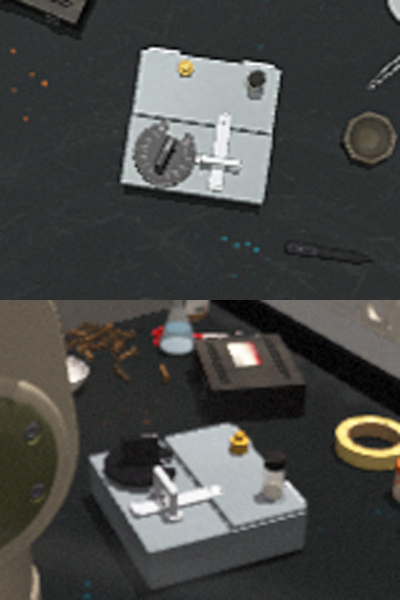

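jog_arm --increments '[[[0.12, -0.105, -0.015, 0, 0, 0, 0], [0.12, -0.105, -0.015, 0, 0, 0, 0], [0.12, -0.105, -0.015, 0, 0, 0, 0], [0.12, -0.105, -0.015, 0, 0, 0, 0], [0.12, -0.105, -0.015, 0, 0, 0, 0], [0.12, -0.105, -0.015, 0, 0, 0, 0], [0.12, -0.105, -0.015, 0, 0, 0, 0], [0.12, -0.105, -0.015, 0, 0, 0, 0], [0.12, -0.105, -0.015, 0, 0, 0, 0], [0.12, -0.105, -0.015, 0, 0, 0, 0], [0.12, -0.105, -0.015, 0, 0, 0, 0], [0.12, -0.105, -0.015, 0, 0, 0, 0], [0.12, -0.105, -0.015, 0, 0, 0, 0], [0.12, -0.105, -0.015, 0, 0, 0, 0], [0.12, -0.105, -0.015, 0, 0, 0, 0], [0.12, -0.105, -0.015, 0, 0, 0, 0]]]'

```text
clock: 2.85
tcp_pos: [0.5034, -0.0416, 0.2547]
orientation: [0.0, 0.994, 0.113, 0.0]
wrist_force: [0.7, -0.8, -0.1]
finger_gap: 0.0854
grip_force: 0.0
```

jog_arm --increments '[[[0, 0, 0, 0, 0, -0.047, 0], [0, 0, 0, 0, 0, -0.047, 0], [0, 0, 0, 0, 0, -0.047, 0], [0, 0, 0, 0, 0, -0.047, 0], [0, 0, 0, 0, 0, -0.047, 0], [0, 0, 0, 0, 0, -0.047, 0], [0, 0, 0, 0, 0, -0.047, 0], [0, 0, 0, 0, 0, -0.047, 0], [0, 0, 0, 0, 0, -0.047, 0], [0, 0, 0, 0, 0, -0.047, 0], [0, 0, 0, 0, 0, -0.047, 0], [0, 0, 0, 0, 0, -0.047, 0], [0, 0, 0, 0, 0, -0.047, 0], [0, 0, 0, 0, 0, -0.047, 0], [0, 0, 0, 0, 0, -0.047, 0], [0, 0, 0, 0, 0, 0, 0]]]'

```text
clock: 4.45
tcp_pos: [0.5026, -0.0431, 0.2544]
orientation: [0.0, 0.343, 0.939, -0.0]
wrist_force: [0.5, 0.7, 0.5]
finger_gap: 0.0855
grip_force: 0.0
```

```bash
cat > m.py <<'E'
from h import *
import sys
s=env.get_state();print({k:np.round(s[k],3) for k in ['clock','joint_pos','tcp_pos','orientation','wrist_force','finger_gap','grip_force']})
X=Rm(s['orientation'])[:,0];print('psi',np.degrees(np.arctan2(X[1],X[0])))
for n in sys.argv[2:]:
    c=cam(n);save(c,sys.argv[1]+n+'.png')
    im=c['pixels'].copy()
    for t in ['dial_grip','dial_gap','shackle_bridge','shackle_lug','lockbox','vial','weight']:
        for q in spotter.landmark_of(t,n)[:1]:
            print(n,t,np.round(q['uv'],1),round(q['conf'],2),np.round(toz(c,q['uv'],PTS[t]),4))
E
python3 m.py b wrist top
```

```text
{'clock': np.float64(4.45), 'joint_pos': array([-2.450e-01,  1.640e-01, -1.000e-03,  1.405e+00, -0.000e+00,
        4.550e-01]), 'tcp_pos': array([ 0.503, -0.043,  0.254]), 'orientation': array([ 0.   ,  0.343,  0.939, -0.   ]), 'wrist_force': array([0.472, 0.731, 0.53 ]), 'finger_gap': np.float64(0.086), 'grip_force': np.float64(0.0)}
psi 139.9143091227199
wrist dial_grip [286.5 181.8] 0.63 [ 0.5317 -0.0267  0.097 ]
wrist dial_gap [285.3 206.5] 0.65 [ 0.5626 -0.0504  0.071 ]
wrist shackle_bridge [225.3 216.2] 0.56 [ 0.5182 -0.1105  0.094 ]
wrist lockbox [269.5 210.6] 0.78 [ 0.5744 -0.0834  0.    ]
wrist weight [323.2 257.8] 0.61 [ 0.6551 -0.0576  0.066 ]
top lockbox [291.3 161.9] 0.23 [ 0.652  -0.1697  0.    ]
top vial [291.5 161.8] 0.4 [ 0.643 -0.164  0.066]
top weight [262.3 157.4] 0.47 [ 0.6609 -0.0563  0.066 ]
```

View pics/bwrist.png

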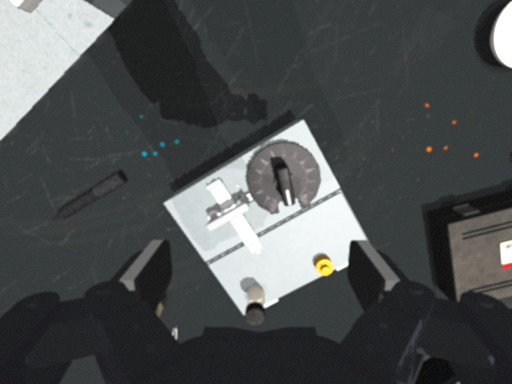

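```bash
python3 - <<'E'
from h import *
c=cam('wrist')
a=toz(c,(164,203),.06);b=toz(c,(303,120),.06);print(a,b,np.linalg.norm(a-b))
y=(b-a)/np.linalg.norm(b-a);x=np.array([y[1],-y[0],0]);o=(a+b)/2+.1*x
print('yaw',np.degrees(np.arctan2(x[1],x[0])),'dial',o-.05*x+.048*y,'sh',o-.05*x-.032*y)
for t in ['dial_grip','lockbox','shackle_bridge']:
    for q in spotter.cut_out(t,'wrist')[:1]:
        m=q['region'].astype(np.uint8);print(t,q['conf'],m.sum(),q['uv'])
        cn=max(cv2.findContours(m,0,2)[0],key=cv2.contourArea)
        if t=='lockbox':
            bx=cv2.boxPoints(cv2.minAreaRect(cn));print(bx.tolist())
            for u in bx: print(toz(c,u,.062))
        else:
            z=.074 if t=='dial_grip' else .1
            P=np.array([toz(c,u,z)[:2] for u in cn[:,0]],np.float32)
            print(cv2.minEnclosingCircle(P),cv2.fitEllipse(P),cv2.minAreaRect(P))
im=c['pixels'][120:250,190:340,::-1];cv2.imwrite('pics/c.png',cv2.resize(im,(690,598),interpolation=2))
E
```

```text
[ 0.45936301 -0.17113039  0.06      ] [0.4932468  0.03405854 0.06      ] 0.20796781136170084
yaw -9.376892030153599 dial [ 0.53345735 -0.02932371  0.06      ] sh [ 0.52042311 -0.10825474  0.06      ]
dial_grip 0.79 4044 [285.1, 174.9]
((0.5324704051017761, -0.02989109605550766), 0.047353338450193405) ((0.5300091505050659, -0.02835981920361519), (0.08577316999435425, 0.09314212948083878), 153.4951171875) ((0.5301845073699951, -0.02846028283238411), (0.0918484628200531, 0.08760197460651398), 63.41775131225586)
lockbox 0.56 20973 [270.7, 214.8]
[[161.38235473632812, 198.9705810546875], [300.9411926269531, 115.23529052734375], [379.1176452636719, 245.5294189453125], [239.55880737304688, 329.26470947265625]]
[ 0.45319878 -0.16889873  0.062     ]
[0.48698598 0.03541348 0.062     ]
[0.69155384 0.01119491 0.062     ]
[ 0.6716753  -0.22424509  0.062     ]
shackle_bridge 0.73 614 [228.8, 209.7]
((0.5144352316856384, -0.10084818303585052), 0.032861754298210144) ((0.515080988407135, -0.10060948878526688), (0.022043585777282715, 0.06870324164628983), 173.95217895507812) ((0.5148982405662537, -0.10093501210212708), (0.064607173204422, 0.02197752334177494), 79.38097381591797)
```

View pics/c.png

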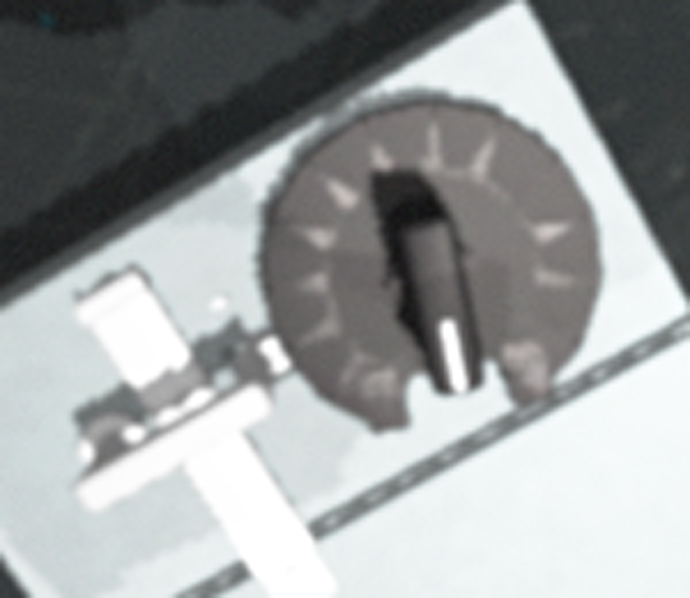

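```bash
python3 - <<'E'
from h import *
c=cam('wrist')
f=lambda u,v,z:toz(c,(190+u/4.6,120+v/4.6),z)
a=f(420,220,.112);b=f(463,388,.112);d=b-a;print('bar',a,b,np.linalg.norm(d),(a+b)/2,np.degrees(np.arctan2(d[1],d[0])))
a=f(446,322,.112);b=f(458,388,.112);d=b-a;print('ptr',a,b,np.degrees(np.arctan2(d[1],d[0])))
g=f(461,406,.074);d=g-np.array([.531,-.0285,.074]);print('gap',g,np.linalg.norm(d),np.degrees(np.arctan2(d[1],d[0])))
a=f(85,500,.1);b=f(263,397,.1);d=b-a;print('bridge',(a+b)/2,np.linalg.norm(d),np.degrees(np.arctan2(d[1],d[0])))
E
```

```text
bar [ 0.51205233 -0.01992672  0.112     ] [ 0.55158079 -0.03824007  0.112     ] 0.04356463926351161 [ 0.53181656 -0.0290834   0.112     ] -24.85807349175187
ptr [ 0.53571004 -0.03091494  0.112     ] [ 0.55078715 -0.03918321  0.112     ] -28.740330194314712
gap [ 0.56744974 -0.04663238  0.074     ] 0.040710772016570744 -26.448623518995298
bridge [ 0.52005856 -0.10754834  0.1       ] 0.05485806701356094 81.08567828624666
```

jog_arm --increments '[[[-0.018, 0.04, 0.05, 0, 0, 0, 140], [-0.018, 0.04, 0.05, 0, 0, 0, 140], [-0.018, 0.04, 0.05, 0, 0, 0, 140], [0, 0, 0.05, 0, 0, -0.037, 140], [0, 0, 0.05, 0, 0, -0.037, 140], [0, 0, 0.05, 0, 0, 0, 140], [0, 0, 0.05, 0, 0, 0, 140], [0, 0, 0.05, 0, 0, 0, 140], [0, 0, 0, 0, 0, 0, 140], [0, 0, 0, 0, 0, 0, 140]]]' --force 30

```text
clock: 6.5
tcp_pos: [0.5321, -0.0289, 0.1542]
orientation: [-0.0, 0.232, 0.973, -0.0]
wrist_force: [-0.1, -0.6, 0.7]
finger_gap: 0.0385
grip_force: 0.0
```

```bash
python3 m.py d wrist
```

```text
{'clock': np.float64(6.5), 'joint_pos': array([-0.205,  0.248, -0.142,  1.182, -0.   ,  0.263]), 'tcp_pos': array([ 0.532, -0.029,  0.154]), 'orientation': array([-0.   ,  0.232,  0.973, -0.   ]), 'wrist_force': array([-0.081, -0.644,  0.722]), 'finger_gap': np.float64(0.039), 'grip_force': np.float64(0.0)}
psi 153.1726412328086
wrist dial_grip [258.2 196.2] 0.93 [ 0.5313 -0.0295  0.097 ]
wrist dial_gap [259.5 226.1] 0.94 [ 0.5649 -0.0452  0.071 ]
wrist shackle_lug [216.  196.3] 0.92 [ 0.5223 -0.0698  0.063 ]
wrist lockbox [232.3 223.6] 0.9 [ 0.5731 -0.0859  0.    ]
wrist weight [285.8 303.6] 0.7 [ 0.6563 -0.0607  0.066 ]
```

View pics/dwrist.png

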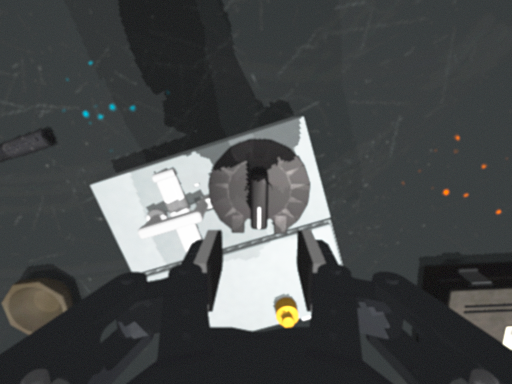

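jog_arm --increments '[[[0, 0, 0.07, 0, 0, 0, 140], [0, 0, 0.07, 0, 0, 0, 140], [0, 0, 0.07, 0, 0, 0, 140], [0, 0, 0.07, 0, 0, 0, 140], [0, 0, 0, 0, 0, 0, 255], [0, 0, 0, 0, 0, 0, 255], [0, 0, 0, 0, 0, 0, 255], [0, 0, 0, 0, 0, 0, 255], [0, 0, 0, 0, 0, 0, 255], [0, 0, 0, 0, 0, 0, 255]]]' --force 40

```text
clock: 7.9
tcp_pos: [0.5325, -0.029, 0.0849]
orientation: [0.0, 0.232, 0.973, -0.0]
wrist_force: [1.0, 0.3, -0.4]
finger_gap: 0.0001
grip_force: 0.0
```

```bash
python3 m.py e wrist scene; python3 -c "
import cv2,numpy as np
a=cv2.imread('pics/ewrist.png');b=cv2.imread('pics/escene.png')[130:250,200:360]
cv2.imwrite('pics/e.png',np.hstack([cv2.resize(a[100:340,120:400],(420,360)),cv2.resize(b,(380,360))[:, :380]]))"
```

```text
{'clock': np.float64(7.9), 'joint_pos': array([-0.205,  0.291, -0.26 ,  1.018, -0.   ,  0.263]), 'tcp_pos': array([ 0.533, -0.029,  0.085]), 'orientation': array([ 0.   ,  0.232,  0.973, -0.   ]), 'wrist_force': array([ 1.024,  0.262, -0.384]), 'finger_gap': np.float64(0.0), 'grip_force': np.float64(0.0)}
psi 153.21435696391413
wrist shackle_bridge [138.9 259. ] 0.72 [ 0.5175 -0.1065  0.094 ]
wrist shackle_lug [202.5 226.4] 0.85 [ 0.5248 -0.0711  0.063 ]
wrist lockbox [227.6 247.4] 0.92 [ 0.572  -0.0833  0.    ]
wrist weight [137.3 261.7] 0.26 [ 0.5267 -0.1268  0.066 ]
scene dial_grip [255.8 190. ] 0.93 [ 0.5246 -0.0448  0.097 ]
scene dial_gap [265.8 191. ] 0.67 [ 0.5683 -0.032   0.071 ]
scene shackle_bridge [265.6 202.2] 0.44 [ 0.5178 -0.1116  0.094 ]
scene shackle_lug [263.3 204.5] 0.47 [ 0.529  -0.0806  0.063 ]
scene lockbox [281.1 220.6] 0.9 [ 0.5769 -0.1078  0.    ]
scene vial [305.4 210.1] 0.49 [ 0.6165 -0.1736  0.066 ]
scene weight [262.9 203.8] 0.48 [ 0.5277 -0.0805  0.066 ]
```

View pics/e.png

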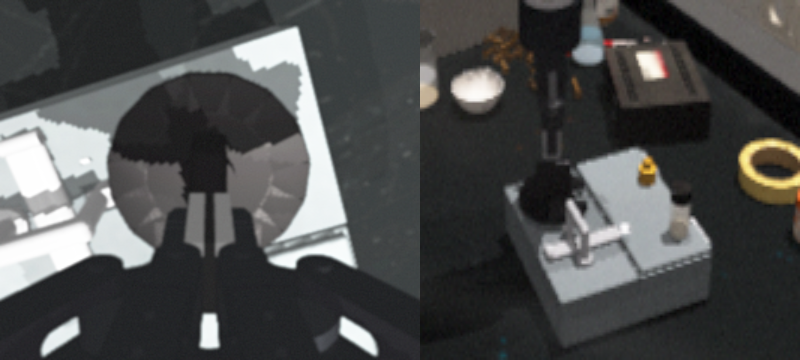

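```bash
python3 - <<'E'
from h import *
c=cam('wrist');s=env.get_state();p=s['tcp_pos'];Q=Rm(s['orientation'])
im=cv2.resize(c['pixels'][140:384,180:340,::-1],None,fx=4,fy=2.4,interpolation=2)
im=cv2.resize(c['pixels'][150:350,180:340,::-1],(480,600),interpolation=2);raw=im.copy()
def dot(P,col):
    u=(proj(c,P)-[180,150])*3; print(np.round(u),col); cv2.circle(im,(int(u[0]),int(u[1])),3,col,-1)
dot(p,(0,0,255))
for x in(-.023,.023):
  for y in (-.007,.007):
    P=p+Q@np.array([x,y,0]);P[2]=.112;dot(P,(0,255,0))
    P[2]=.082;dot(P,(255,0,0))
cv2.imwrite('pics/f.png',np.hstack([raw[:,80:480],im[:,80:480]]))
E
```

```text
[238. 216.] (0, 0, 255)
[201. 381.] (0, 255, 0)
[206. 308.] (255, 0, 0)
[274. 381.] (0, 255, 0)
[269. 308.] (255, 0, 0)
[198. 151.] (0, 255, 0)
[204. 109.] (255, 0, 0)
[277. 151.] (0, 255, 0)
[271. 109.] (255, 0, 0)
```

View pics/f.png

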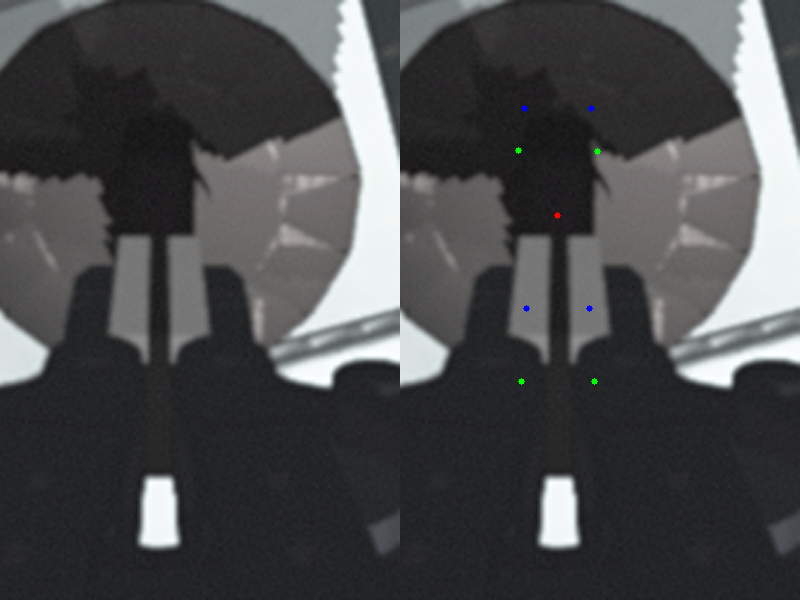

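```bash
python3 - <<'E'
from h import *
c=cam('scene');s=env.get_state();p=s['tcp_pos']
im=cv2.resize(c['pixels'][130:230,215:295,::-1],(480,600),interpolation=2);raw=im.copy()
for z,col in ((.085,(0,0,255)),(.112,(0,255,0)),(.126,(255,0,0)),(.158,(0,255,255))):
    u=(proj(c,[p[0],p[1],z])-[215,130])*6; cv2.circle(im,(int(u[0]),int(u[1])),3,col,-1);print(z,u)
cv2.imwrite('pics/g.png',np.hstack([raw[:,60:460],im[:,60:460]]))
E
```

```text
0.085 [242.15415234 360.90949386]
0.112 [241.30731017 316.45460609]
0.126 [240.85949537 292.94661694]
0.158 [239.81277699 237.99924903]
```

View pics/g.png

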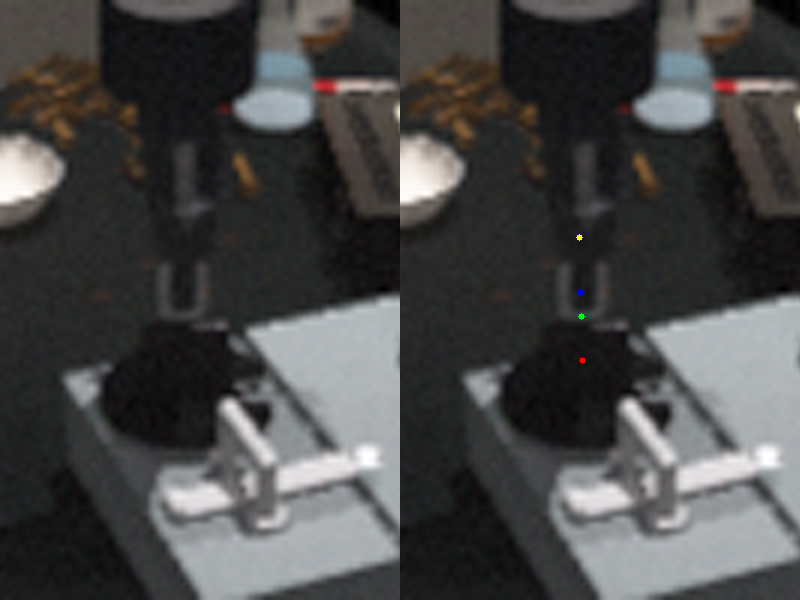

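jog_arm --increments '[[[0, 0, 0, 0, 0, 0, 140], [0, 0, 0, 0, 0, 0, 140], [0, 0, 0, 0, 0, 0, 140], [0, 0, 0, 0, 0, 0, 140], [0, 0, 0.02, 0, 0, 0, 140], [0, 0, 0.02, 0, 0, 0, 140], [0, 0, 0, 0, 0, 0, 140]]]'

```text
clock: 9.5
tcp_pos: [0.5314, -0.0288, 0.0733]
orientation: [-0.001, 0.232, 0.973, -0.0]
wrist_force: [0.5, 0.4, -1.0]
finger_gap: 0.0386
grip_force: 0.0
```

jog_arm --increments '[[[0, 0, 0.016, 0, 0, 0, 140], [0, 0, 0.016, 0, 0, 0, 140], [0, 0, 0, 0, 0, 0, 140]]]'

```text
clock: 9.8
tcp_pos: [0.5317, -0.0288, 0.0656]
orientation: [-0.001, 0.232, 0.973, -0.0]
wrist_force: [0.3, 0.7, 0.5]
finger_gap: 0.0383
grip_force: 0.0
```

jog_arm --increments '[[[0, 0, 0.016, 0, 0, 0, 140], [0, 0, 0, 0, 0, 0, 200], [0, 0, 0, 0, 0, 0, 255], [0, 0, 0, 0, 0, 0, 255], [0, 0, 0, 0, 0, 0, 255], [0, 0, 0, 0, 0, 0, 255]]]'

```text
clock: 10.4
tcp_pos: [0.5319, -0.0292, 0.0624]
orientation: [-0.0, 0.232, 0.973, -0.0]
wrist_force: [-1.5, -2.3, 0.2]
finger_gap: 0.0132
grip_force: 40.6
```

```bash
python3 - <<'E'
from h import *
c=cam('wrist');save(c,'k.png');c2=cam('scene')
cv2.imwrite('pics/g2.png',np.hstack([cv2.resize(c['pixels'][150:350,190:320,::-1],(390,600),interpolation=2),cv2.resize(c2['pixels'][130:230,225:295,::-1],(410,600),interpolation=2)]))
E
```

```text
(no output)
```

View pics/g2.png

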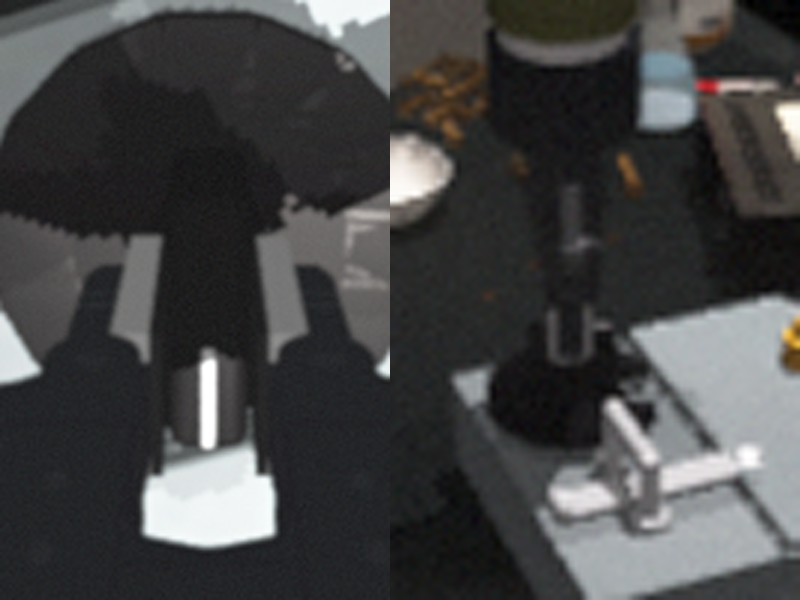

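jog_arm --increments '[[[0, 0, 0, 0, 0, 0.0334, 255], [0, 0, 0, 0, 0, 0.0334, 255], [0, 0, 0, 0, 0, 0.0334, 255], [0, 0, 0, 0, 0, 0.0334, 255], [0, 0, 0, 0, 0, 0.0334, 255], [0, 0, 0, 0, 0, 0.0334, 255], [0, 0, 0, 0, 0, 0.0334, 255], [0, 0, 0, 0, 0, 0.0334, 255], [0, 0, 0, 0, 0, 0.0334, 255], [0, 0, 0, 0, 0, 0.0334, 255], [0, 0, 0, 0, 0, 0.0334, 255], [0, 0, 0, 0, 0, 0.0334, 255], [0, 0, 0, 0, 0, 0, 255], [0, 0, 0, 0, 0, 0, 255], [0, 0, 0, 0, 0, 0, 255]]]'

```text
clock: 12.0
tcp_pos: [0.5341, -0.0281, 0.0624]
orientation: [0.0, 0.759, 0.651, 0.002]
wrist_force: [5.9, 2.2, -5.4]
finger_gap: 0.0129
grip_force: 39.9
```

```bash
python3 -c "
from h import *
s=env.get_state();X=Rm(s['orientation'])[:,0];print(np.degrees(np.arctan2(X[1],X[0])),s['ft_torque'],s['wrist_force'],s['finger_gap'],s['grip_force'])"
```

```text
81.23815297077707 [ 0.50539773 -1.08736211 -0.02793835] [ 5.91317097  2.21283389 -5.39964358] 0.01294297897994591 39.90576088428497
```

jog_arm --increments '[[[0, 0, 0, 0, 0, 0, 140], [0, 0, 0, 0, 0, 0, 140], [0, 0, 0, 0, 0, 0, 140], [0, 0, 0, 0, 0, 0, 140], [0, 0, 0, 0, 0, 0, 140], [0, 0, -0.1, 0, 0, 0, 140], [0, 0, -0.1, 0, 0, 0, 140], [0, 0, -0.1, 0, 0, 0, 140], [0, 0, -0.1, 0, 0, 0, 140], [0, 0, 0, 0, 0, 0, 140]]]'

```text
clock: 13.0
tcp_pos: [0.5345, -0.0294, 0.1661]
orientation: [0.003, 0.76, 0.65, 0.002]
wrist_force: [-0.2, 0.2, -0.6]
finger_gap: 0.0384
grip_force: 0.0
```

```bash
python3 m.py n wrist; python3 -c "
import cv2
cv2.imwrite('pics/n.png',cv2.resize(cv2.imread('pics/nwrist.png')[110:310,110:350],(720,600),interpolation=2))"
```

```text
{'clock': np.float64(13.0), 'joint_pos': array([-0.205,  0.241, -0.121,  1.202, -0.   ,  1.522]), 'tcp_pos': array([ 0.535, -0.029,  0.166]), 'orientation': array([0.003, 0.76 , 0.65 , 0.002]), 'wrist_force': array([-0.216,  0.204, -0.633]), 'finger_gap': np.float64(0.038), 'grip_force': np.float64(0.0)}
psi 81.08060285737207
wrist dial_grip [260.1 190.3] 0.57 [ 0.535  -0.0281  0.097 ]
wrist shackle_bridge [256.2 268. ] 0.92 [ 0.5196 -0.1034  0.094 ]
wrist shackle_lug [256.7 224.7] 0.57 [ 0.5249 -0.0726  0.063 ]
wrist lockbox [298.  207.6] 0.57 [ 0.5741 -0.0834  0.    ]
wrist weight [393.6 193.5] 0.77 [ 0.6623 -0.0601  0.066 ]
```

View pics/n.png

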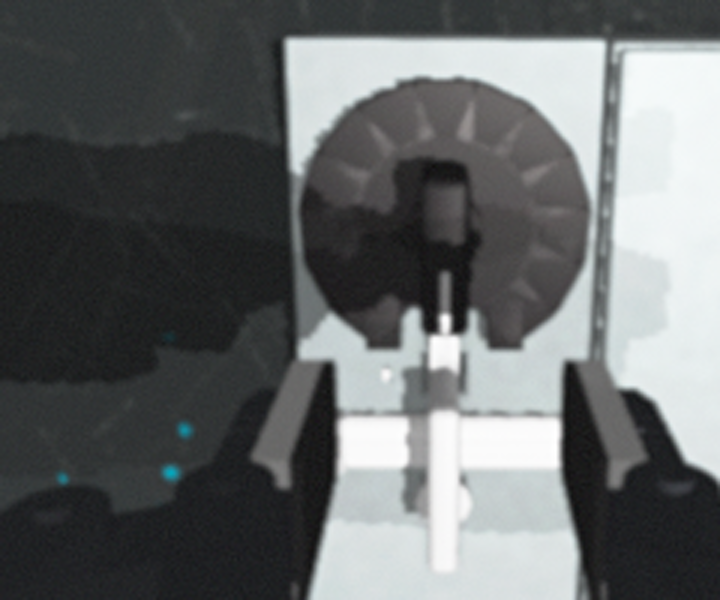

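jog_arm --increments '[[[-0.08, 0, 0, 0, 0, 0, 140], [-0.08, 0, 0, 0, 0, 0, 140], [-0.08, 0, 0, 0, 0, 0, 140], [-0.08, 0, 0, 0, 0, 0, 140], [0, 0, 0, 0, 0, 0, 140], [0, 0, 0, 0, 0, 0, 140]]]'

```text
clock: 14.0
tcp_pos: [0.5195, -0.108, 0.1619]
orientation: [-0.0, 0.76, 0.65, -0.0]
wrist_force: [-0.5, -0.7, 0.5]
finger_gap: 0.0382
grip_force: 0.0
```

```bash
python3 m.py o wrist; python3 - <<'E'
from h import *
s=env.get_state();im=cv2.imread('pics/owrist.png');c=cam('wrist')
for q in spotter.cut_out('shackle_bridge','wrist')[:1]:
    u,v=np.where(q['region'])[::-1];print(q['conf'],u.min(),u.max(),v.min(),v.max())
    for w in range(v.min(),v.max(),6): print(w,u[v==w].min(),u[v==w].max())
Q=Rm(s['orientation']);print(np.round(Q[:,2],4))
for x in(-.029,.029):
  for y in(-.005,.005):
    P=s['tcp_pos']+Q@np.array([x,y,0]);P[2]=.1;print(x,y,proj(c,P))
E
```

```text
{'clock': np.float64(14.0), 'joint_pos': array([-0.356,  0.24 , -0.133,  1.199,  0.   ,  1.371]), 'tcp_pos': array([ 0.519, -0.108,  0.162]), 'orientation': array([-0.  ,  0.76,  0.65, -0.  ]), 'wrist_force': array([-0.48 , -0.745,  0.454]), 'finger_gap': np.float64(0.038), 'grip_force': np.float64(0.0)}
psi 81.00850812372995
wrist dial_grip [263.   94.8] 0.67 [ 0.5338 -0.0296  0.097 ]
wrist dial_gap [260.5 142.7] 0.97 [ 0.5258 -0.0686  0.071 ]
wrist shackle_bridge [261.1 191. ] 0.82 [ 0.5203 -0.1069  0.094 ]
wrist shackle_lug [260.7 143.9] 0.89 [ 0.5257 -0.0706  0.063 ]
wrist lockbox [306.  141.6] 0.62 [ 0.576  -0.0831  0.    ]
wrist vial [386.9 220.1] 0.95 [ 0.6369 -0.1632  0.066 ]
wrist weight [409.8 111.5] 0.87 [ 0.6612 -0.0627  0.066 ]
0.71 251 269 135 225
135 257 265
141 255 267
147 256 266
153 255 266
159 255 266
165 255 267
171 255 267
177 256 267
183 256 267
189 256 267
195 255 266
201 253 267
207 251 269
213 253 267
219 255 266
[ 1.e-04 -1.e-04 -1.e+00]
-0.029 -0.005 [254.52113937 226.04714587]
-0.029 0.005 [266.0212567  226.05399073]
0.029 -0.005 [254.23636032 159.84998055]
0.029 0.005 [266.48310713 159.85526774]
```

jog_arm --increments '[[[0, 0, 0.06, 0, 0, 0, 140], [0, 0, 0.06, 0, 0, 0, 140], [0, 0, 0.06, 0, 0, 0, 140], [0, 0, 0.06, 0, 0, 0, 140], [0, 0, 0.06, 0, 0, 0, 140], [0, 0, 0.06, 0, 0, 0, 140], [0, 0, 0.06, 0, 0, 0, 140], [0, 0, 0.04, 0, 0, 0, 140], [0, 0, 0, 0, 0, 0, 140]]]' --force 50

```text
clock: 15.4
tcp_pos: [0.5187, -0.1075, 0.046]
orientation: [-0.001, 0.76, 0.65, -0.001]
wrist_force: [-0.2, 0.4, -0.2]
finger_gap: 0.0384
grip_force: 0.0
```

jog_arm --increments '[[[0, 0, 0.01, 0, 0, 0, 140], [0, 0, 0.01, 0, 0, 0, 140], [0, 0, 0, 0, 0, 0, 200], [0, 0, 0, 0, 0, 0, 255], [0, 0, 0, 0, 0, 0, 255], [0, 0, 0, 0, 0, 0, 255], [0, 0, 0, 0, 0, 0, 255]]]'

```text
clock: 16.1
tcp_pos: [0.5201, -0.1081, 0.0428]
orientation: [0.0, 0.76, 0.65, 0.0]
wrist_force: [0.1, -0.0, 3.3]
finger_gap: 0.009
grip_force: 52.3
```

jog_arm --increments '[[[0, 0, -0.02, 0, 0, 0, 255], [0, 0, -0.02, 0, 0, 0, 255], [0, 0, -0.02, 0, 0, 0, 255], [0, 0, 0, 0, 0, 0, 255]]]'

```text
clock: 16.5
tcp_pos: [0.5204, -0.1082, 0.0583]
orientation: [0.001, 0.76, 0.65, 0.0]
wrist_force: [0.3, 0.1, -0.4]
finger_gap: 0.0088
grip_force: 51.8
```

Free. Continue up to about 135 mm total.

jog_arm --increments '[[[0, 0, -0.03, 0, 0, 0, 255], [0, 0, -0.03, 0, 0, 0, 255], [0, 0, -0.04, 0, 0, 0, 255], [0, 0, -0.04, 0, 0, 0, 255], [0, 0, -0.05, 0, 0, 0, 255], [0, 0, -0.05, 0, 0, 0, 255], [0, 0, -0.05, 0, 0, 0, 255], [0, 0, -0.05, 0, 0, 0, 255], [0, 0, -0.05, 0, 0, 0, 255], [0, 0, -0.04, 0, 0, 0, 255], [0, 0, -0.03, 0, 0, 0, 255], [0, 0, -0.02, 0, 0, 0, 255], [0, 0, 0, 0, 0, 0, 255], [0, 0, 0, 0, 0, 0, 255], [0, 0, 0, 0, 0, 0, 255], [0, 0, 0, 0, 0, 0, 255]]]'

```text
clock: 18.1
tcp_pos: [0.5195, -0.1078, 0.1768]
orientation: [-0.0, 0.76, 0.65, -0.0]
wrist_force: [0.1, -0.4, -0.7]
finger_gap: 0.0089
grip_force: 51.8
```

```bash
python3 m.py q wrist scene; python3 -c "
import cv2,numpy as np
a=cv2.imread('pics/qwrist.png');b=cv2.imread('pics/qscene.png')[80:240,200:360]
cv2.imwrite('pics/q.png',np.hstack([cv2.resize(a[60:300,150:390],(400,400)),cv2.resize(b,(400,400),interpolation=2)]))"
```

```text
{'clock': np.float64(18.1), 'joint_pos': array([-0.356,  0.234, -0.104,  1.234, -0.   ,  1.371]), 'tcp_pos': array([ 0.519, -0.108,  0.177]), 'orientation': array([-0.  ,  0.76,  0.65, -0.  ]), 'wrist_force': array([ 0.052, -0.401, -0.698]), 'finger_gap': np.float64(0.009), 'grip_force': np.float64(51.761)}
psi 81.07049065302124
wrist dial_grip [259.9  95.4] 0.89 [ 0.5314 -0.0289  0.097 ]
wrist dial_gap [259.8 138.3] 0.9 [ 0.5255 -0.0659  0.071 ]
wrist shackle_bridge [259.4 257.6] 0.94 [ 0.5077 -0.1771  0.094 ]
wrist shackle_lug [260.2 169.7] 0.79 [ 0.521  -0.0974  0.063 ]
wrist lockbox [300.5 143.2] 0.6 [ 0.5713 -0.0856  0.    ]
wrist vial [379.3 217.8] 0.84 [ 0.6351 -0.1659  0.066 ]
wrist weight [400.5 108.8] 0.97 [ 0.6598 -0.0598  0.066 ]
scene dial_grip [253.5 191.6] 0.87 [ 0.5142 -0.0487  0.097 ]
scene dial_gap [259.4 200.8] 0.68 [ 0.5232 -0.0675  0.071 ]
scene shackle_bridge [267.  162.7] 0.55 [0.647  0.0859 0.094 ]
scene shackle_lug [322.4 270.7] 0.65 [ 0.5051 -0.3881  0.063 ]
scene lockbox [275.3 216.8] 0.69 [ 0.5723 -0.082   0.    ]
scene vial [307.9 204.6] 0.5 [ 0.6396 -0.1553  0.066 ]
scene weight [296.5 187.6] 0.6 [ 0.6662 -0.061   0.066 ]
```

View pics/q.png

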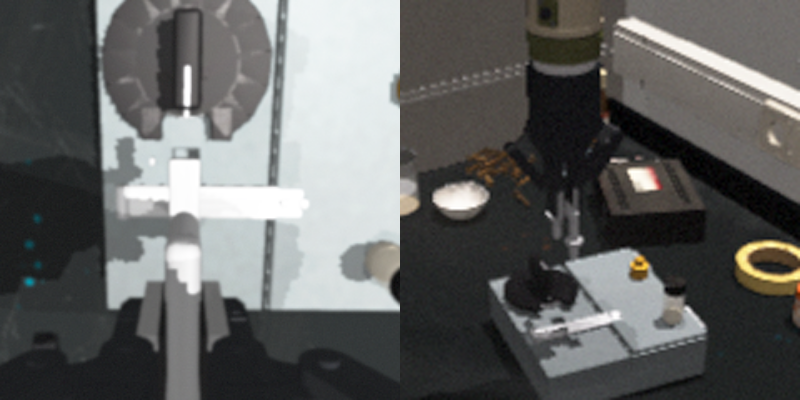

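The shackle hangs upright in the pads in both halves of the picture. In the wrist half, the dial's gap at about (185,130) is still lined up with the shackle, and the vial and weight haven't moved. I'm handing the job in.

```bash
python3 -c "
from workcell import ticket
print(ticket.hand_in())"
```

```text
the job is handed in; nothing more can be done
None
```

I turned the dial to its zero notch, with the gap over the lug, and pulled the shackle out. The job is handed in with the arm holding the shackle upright, about 13 cm above where it sat.

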